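# Hitch the carburettor holder onto its ball stand

### The arm

A 6-joint arm with a two-finger parallel gripper is mounted at the origin on the work surface. World frame = base frame: x ahead of the robot, y to its left, z up, the work surface at z = 0. Lengths are in m, angles in rad, forces in N, time in s.
With the tool pointing down it reaches from about 0.375 to 0.975 m from the base axis. Payload 3.8 kg.
Tool frame: the origin (TCP) lies between the finger pads; the fingertips stand 19 mm ahead of it and the grasp point (between the pads) is the TCP; z points along the fingers, y is the line along which they close (so a half turn about z gives the same grasp; the last joint's range is limited). The gripper opens to 88 mm and grips with 3 to 60 N. Pads are 18 mm wide; open, the fingers measure 123 mm over their backs; the gripper's body (75 mm by 187 mm) begins 45 mm behind the grasp point.
Start: joints at [-1.342, 0.264, 1.604, -0, 1.274, -0.037], TCP at [0.177, -0.651, 0.258] pointing down, gripper open.
Joint ranges: [-2.63, 2.63], [-0.94, 2.18], [0.31, 2.57], [-1.31, 4.45], [0, 2.66], [-2.55, 2.55]. Speed limits (rad/s): [2.57, 2.57, 3.14, 3.14, 3.14, 3.14].

### API

Orientations are given as [roll, pitch, yaw] about the fixed x, y, z axes, in that order (R = Rz(yaw) Ry(pitch) Rx(roll)).
In Python, from workcell import bot, cams gives the robot as it stands. The module is installed in compiled form; this text tells all that it offers.
- The arm moves only by the shell command python3 -m inch 'ROWS' [OPENING]. ROWS is JSON, one flat list of numbers, 6 for each row, row after row: the shift along the world's x, y, z in cm, then the turn, a rotation vector about the world's x, y, z in degrees. A call has 1 to 20 rows; each row is the pose to reach, as a shift and turn from the pose commanded when the call began; what a row does not reach only later rows make up. A row lasts 1/10 s, in which the tool goes at most 50 mm and 8.59 degrees, less where a joint would pass 70% of its speed; a pose out of reach is approached as far as the arm can. A call with a gripper value outside its range is refused whole. OPENING is the closure, from -1 (fully open) to 1 (shut), set as the call begins (- or left out, the last holds). The fingers move at their own pace and stop on an object; the grip force is fixed at half the most. Time passes only in rows, so rows that repeat a pose let the fingers close. It gives the time, the measured TCP pose, the force, the opening and the grip force at its end, in the units of the state.
- bot.get_state(): the state, without advancing time (a new reading comes with each control period).
- cams.camera(name): name is "scene" or "top"; returns (picture, depth): 400x640x3 uint8, red, green, blue; 400x640 float32, m along the optical axis (not along the pixel's ray), 0 where there is no reading.
- cams.calibration(name): a dict with "intrinsics" (3x3 intrinsics, pixels), "k1" (the pictures are not rectified: a ray, as slopes to the right and down, at radius r is drawn at 1 + k1 r^2 times it, then the intrinsics apply), "extrinsics" (4x4, takes a point from world to camera coordinates). Camera axes: x right, y up, looking along -z (the intrinsics and any distortion apply to the point x, -y, -z); pixel columns grow to the right and rows downward; lengths in m; the calibration is good to about 2 mm. A picture is of the moment at which its call begins. calibration takes no time and is no camera call.
- bot.sign_off(): hands the job in; it is judged then, once.
The state is a dict: "time": time; "qpos": joint angles; "qvel": joint speeds; "joint_efforts": joint torques, N m; "position": TCP position; "tool_rot": TCP orientation; "force": force on the tool from outside, world axes, zero at the start; "moment": the same for the moment, N m; "grip_width": opening from 0.0 (shut) to 1.0 (fully open); "grasp_force": force on a finger pad.
Only numpy, scipy, OpenCV 4.12 (cv2) and the standard library are available. Lean on these libraries where they do the work, as an engineer would, in place of code of your own. Each camera call takes 0.05 s, during which the arm holds its last target. There are 200 camera calls.

### The job

Fit the loose carburettor holder onto its bench stand: lower its socket over the stand's ball, neck lying along the stand on the black rest pad, latch lever still up, push it down fully home and let go, so that it sits level. Then press the latch lever fully down and leave the holder level and latched. Push by feel and never with more than about 30 N, and leave the other things on the bench alone.

Things in the scene. Friction and masses are not known exactly. Their poses are not given: they have to be found in the camera images.
- coupler: The loose carburettor holder, bare aluminium, about 0.5 kg. Origin: centre of the socket's underside; x points to the front, away from the neck; z up. Upright cup 48 mm across, 40 high, bore 33 wide, 32 deep, open below. Neck behind it 24 wide, 16 high, to x = -107; then a flange 48 wide, 10 thick, to x = -150.
- socket (a point): On the holder, on the bore axis 17 mm above its underside: where the ball's centre lies when home. In the bore a stiff black friction plug (lower face 18 mm above the underside) must be pushed up to the roof by the ball: the last 14 mm down take about 13 N all the way, more than the holder's weight. Let go too high, it hangs on the ball with its neck drooping.
- lug_top (a point): Centre of the top of the grip lug, which stands on the cup over the bore axis: 28 mm (x) by 26 mm (y), from 40 to 78 mm above the holder's underside. Grasp it across y, from above.
- heel (a point): Underside of the holder's neck, 85 mm behind the bore axis: lies over the rest pad when fitted.
- lever_pad (a point): Centre of the top of the flat thumb pad (32 mm long, 28 wide) of the dark latch lever: press it down here. The hinge lies across the holder at x = -20, z = 28 mm of its frame; with the lever down the pad centre is 70 mm behind and 10 mm above the hinge line.
- latch (a joint): Latch lever angle: 0 = fully raised (35 degrees up, open), 0.6 = fully down (level, shut, end stop). It stays where it is left; moving it takes about 4 to 8 N at the pad. If the holder sits well above home the latch tongue meets the ball and the lever cannot go fully down.
- stand: Bench stand, fixed. Origin on the bench under the ball; x points from rest pad to ball. Foot 170 x 100 x 12 mm. A crossbar above it carries a 30 mm steel ball and, 85 mm behind, a black rest pad 30 (x) by 50 (y). The bar's height was set by hand and is not measured: ball centre 72 to 108 mm above the bench (find it by feel or sight); pad top 17 mm below the ball's centre.
- ball_axis (a point): On the stand's foot, straight under the ball, 12 mm above the bench (the ball's centre is 60 to 96 mm above this point).
- rest_axis (a point): On the stand's foot, straight under the middle of the rest pad, 12 mm above the bench.
- screwdriver: Bystander, to be left alone: screwdriver with a red handle, 170 mm long, lying.
- float_bowl: Bystander, to be left alone: open aluminium float bowl, 52 x 44 x 30 mm.
- intake_boot: Bystander, to be left alone: black rubber ring, 52 mm across, 30 mm high.
- pliers: Bystander, to be left alone: pliers with red handles, about 190 mm long, lying.
- jet_jar: Bystander, to be left alone: glass jar with steel cap, 56 mm across, 60 mm high.
- spanner: Bystander, to be left alone: steel spanner, 160 mm long, lying.
- slide_piston: Bystander, to be left alone: black plastic throttle slide with rubber brim, 48 mm across, 39 mm high.
There are look-alikes about, which are no part of the job. Of the things like the coupler, leave any that is brown, purple or yellow; of the rest the smaller one is meant.

How it is judged:
By the outcome, as a careful person would: the job done as asked, in the order asked, and still so for the second after the job is handed in, with the robot touching nothing.
It also fails if it takes over 61 s, if anything falls off the work surface, if the arm or the gripper's body presses on something with over 40 N, if the wrist force passes 120 N, or if a joint passes its speed limit or range.

## Working session

There is one attempt and no reset: what is moved stays moved. The work goes in short steps, Python scripts to look and compute and a shell command to move; the robot and the scene stay as the last step left them, time stands still between calls to the robot, and variables do not carry over. Pictures are saved under pics/ and viewed, at most 10 in all, crops included, and the job is handed in when it is done.

```bash
mkdir -p pics
cat > h.py <<'E'
import numpy as np, cv2
from workcell import bot, cams
def snap(n):
    p,d=cams.camera(n); np.savez('last_'+n+'.npz',p=p,d=d)
    return p,d
def load(n):
    z=np.load('last_'+n+'.npz'); return z['p'],z['d']
def world(n,uv,depth):
    c=cams.calibration(n);K=np.array(c['intrinsics'],float);E=np.array(c['extrinsics'],float)
    uv=np.atleast_2d(uv).astype(float);depth=np.atleast_1d(depth)
    xd=(uv-K[:2,2])/[K[0,0],K[1,1]];x=xd.copy()
    for _ in range(20): x=xd/(1+c['k1']*(x**2).sum(1,keepdims=True))
    P=np.c_[x[:,0]*depth,-x[:,1]*depth,-depth]
    return (P-E[:3,3])@E[:3,:3]
def cloud(n,d):
    v,u=np.mgrid[0:400,0:640]
    w=world(n,np.c_[u.ravel(),v.ravel()],d.ravel()).reshape(400,640,3); w[d==0]=np.nan
    return w
E
python3 - <<'E'
from h import *
for n in('scene','top'):
    p,d=snap(n); cv2.imwrite(f'pics/{n}0.png',p[:,:,::-1]); c=cams.calibration(n);print(n,c)
print(bot.get_state())
E
```

```text
scene {'intrinsics': array([[391.1539897 ,   0.        , 318.85551116],
       [  0.        , 391.1539897 , 207.00650473],
       [  0.        ,   0.        ,   1.        ]]), 'k1': -0.06785497156926158, 'extrinsics': array([[-0.11268046,  0.99360506,  0.0072179 ,  0.1058666 ],
       [-0.5700388 , -0.07059209,  0.81857958,  0.22934164],
       [ 0.81385434,  0.08812344,  0.57434778, -1.80099785],
       [ 0.        ,  0.        ,  0.        ,  1.        ]])}
top {'intrinsics': array([[450.85711397,   0.        , 320.07966602],
       [  0.        , 450.85711397, 200.73047669],
       [  0.        ,   0.        ,   1.        ]]), 'k1': -0.11232163895017747, 'extrinsics': array([[ 2.83887612e-02, -9.99587530e-01,  4.34154086e-03,
        -3.06905409e-02],
       [ 9.91324453e-01,  2.87111765e-02,  1.28263392e-01,
        -5.26232567e-01],
       [-1.28335138e-01,  6.62636818e-04,  9.91730635e-01,
        -1.56357796e+00],
       [ 0.00000000e+00,  0.00000000e+00,  0.00000000e+00,
         1.00000000e+00]])}
{'time': 0.1, 'qpos': array([-1.34193790e+00,  2.64631004e-01,  1.60522820e+00, -1.79409691e-05,
        1.27370591e+00, -3.68970164e-02]), 'qvel': array([-0.00035309, -0.00167681, -0.00237087,  0.00015766,  0.00144655,
        0.00059321]), 'joint_efforts': array([ 4.61657273e-04, -5.03615642e+01, -3.58071113e+01,  7.31572160e-02,
        2.33191025e-02, -4.76556420e-05]), 'position': array([ 0.17713872, -0.65071718,  0.25654901]), 'tool_rot': array([-3.13962090e+00, -5.56285651e-05,  2.65760660e-01]), 'force': array([ 0.34289515,  0.70017008, -0.48806689]), 'moment': array([-0.00833161,  0.01707383,  0.03669217]), 'grasp_force': 0.0, 'grip_width': 0.9988239137882966}
```

View pics/scene0.png

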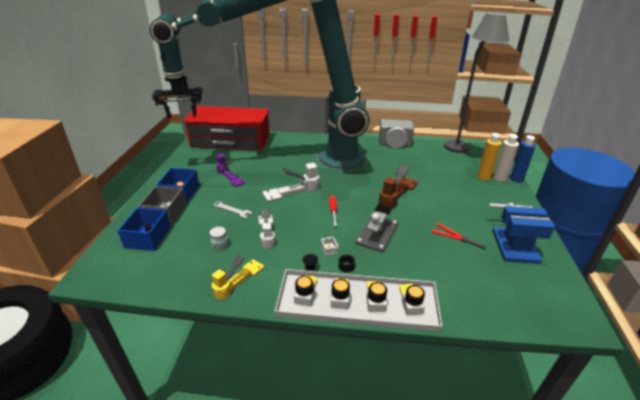

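View pics/top0.png

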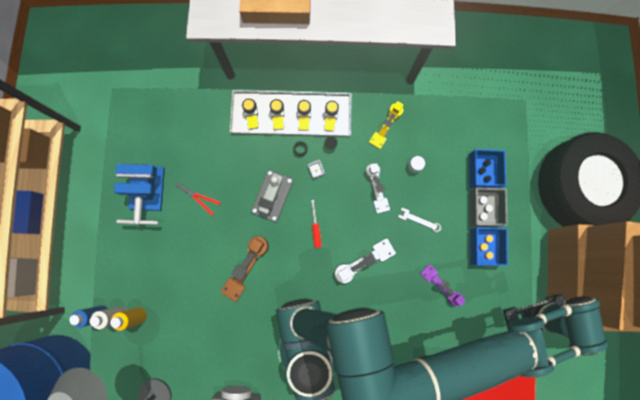

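Both views show five holder-like objects. Top-view pixels: yellow (388,125), brown (245,268), purple (445,287), large bare aluminium (365,262) and small bare aluminium (377,187). By the description, the small one at (377,187) is meant. The stand is at (272,195). I'll check with an enlarged crop and measurements.

Run:
```python
from h import *
p,d=load('top'); a=cv2.resize(p[145:230,330:450],None,fx=5,fy=5,interpolation=cv2.INTER_CUBIC)
b=cv2.resize(p[160:230,240:300],None,fx=3,fy=3,interpolation=cv2.INTER_CUBIC)
p2,d2=load('scene'); e=cv2.resize(p2[190:260,200:410],None,fx=3,fy=3,interpolation=cv2.INTER_CUBIC)
im=np.zeros((600,800,3),np.uint8); 
a=cv2.resize(a,(508,360)); im[:360,:508]=a; im[:210,510:690]=b; im[370:580,:630]=e
cv2.imwrite('pics/crop.png',im[:,:,::-1])
for n,dd,box in(('top',d,(330,450,145,230)),('scene',d2,(240,300,195,260))):
    w=cloud(n,dd); u0,u1,v0,v1=box; s=w[v0:v1,u0:u1]
    print(n)
    vv,uu=np.where(s[...,2]>0.012)
    S=s[vv,uu]
    for lo,hi in((.012,.025),(.025,.035),(.035,.045),(.045,.06),(.06,.072),(.072,.09),(.09,.12)):
        m=(S[:,2]>lo)&(S[:,2]<hi)&(S[:,1]>-.22)&(S[:,1]<-.08)
        if m.any(): print(lo,m.sum(),S[m].mean(0).round(4),S[m].min(0).round(3),S[m].max(0).round(3),uu[m].mean()+u0,vv[m].mean()+v0)
```

```text
top
0.012 68 [ 0.5903 -0.2063  0.0166] [ 0.502 -0.22   0.012] [ 0.741 -0.124  0.024] 373.4117647058824 185.48529411764707
0.025 7 [ 0.6358 -0.1912  0.0309] [ 0.618 -0.217  0.025] [ 0.665 -0.181  0.035] 369.85714285714283 172.14285714285714
0.035 58 [ 0.6331 -0.1973  0.0402] [ 0.61  -0.219  0.036] [ 0.665 -0.176  0.045] 371.8448275862069 172.4655172413793
0.045 33 [ 0.6147 -0.2054  0.0512] [ 0.585 -0.218  0.045] [ 0.643 -0.186  0.06 ] 374.45454545454544 177.06060606060606
0.06 35 [ 0.6065 -0.2065  0.0669] [ 0.573 -0.22   0.06 ] [ 0.65  -0.184  0.072] 375.2857142857143 178.57142857142856
0.072 79 [ 0.623  -0.2028  0.0777] [ 0.557 -0.219  0.072] [ 0.66  -0.183  0.088] 374.65822784810126 173.32911392405063
scene
0.012 45 [ 0.6523 -0.1994  0.0183] [ 0.519 -0.219  0.013] [ 0.67  -0.181  0.024] 268.2 241.82222222222222
0.025 31 [ 0.6597 -0.1972  0.0297] [ 0.638 -0.216  0.026] [ 0.669 -0.182  0.035] 268.1290322580645 240.51612903225805
0.035 61 [ 0.6538 -0.1971  0.0406] [ 0.624 -0.22   0.035] [ 0.668 -0.182  0.045] 268.327868852459 236.75409836065575
0.045 37 [ 0.6477 -0.203   0.0533] [ 0.591 -0.22   0.045] [ 0.661 -0.185  0.06 ] 266.6756756756757 232.43243243243245
0.06 37 [ 0.6306 -0.2071  0.0664] [ 0.579 -0.22   0.06 ] [ 0.661 -0.191  0.072] 266.3243243243243 225.97297297297297
0.072 71 [ 0.6341 -0.206   0.0785] [ 0.563 -0.219  0.072] [ 0.661 -0.189  0.084] 266.15492957746477 223.66197183098592
```

View pics/crop.png

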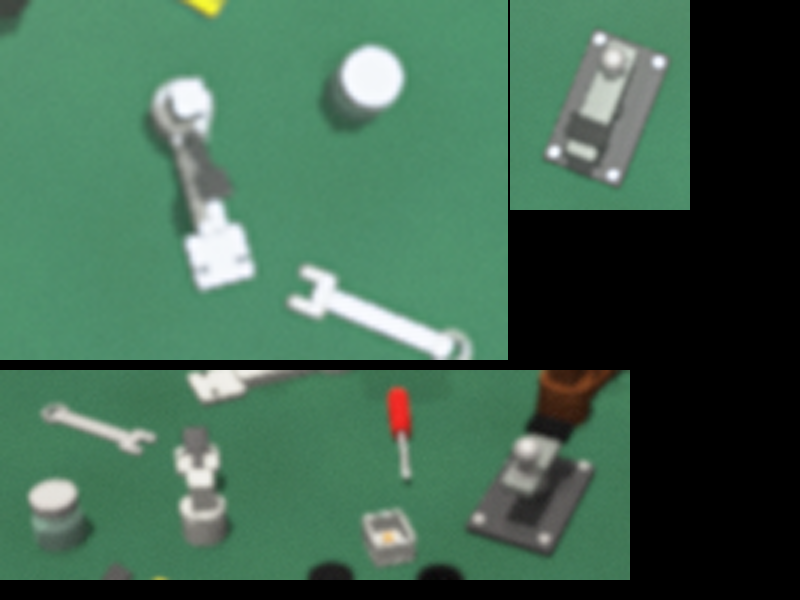

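The crop shows the small bare-aluminium holder upright at (377,187), with its cup and lug at (373,170), flange at (381,206) and dark lever raised. The stand's ball is at about (274,179) and its black pad at about (265,203).

```bash
cat > meas.py <<'E'
from h import *
def main(n,d,cx=None):
    w=cloud(n,d).reshape(-1,3); w=w[~np.isnan(w).any(1)]
    print('==',n)
    c0=np.array([.64,-.2])
    def rep(name,m):
        S=w[m]
        if len(S)>3:
            r=cv2.minAreaRect((S[:,:2]*1000).astype(np.float32)); print(name,len(S),S.mean(0).round(4),'med',np.median(S,0).round(4),'rect',np.round(r[0],1),np.round(r[1],1),round(r[2],1))
    near=lambda x,y,r:np.hypot(w[:,0]-x,w[:,1]-y)<r
    z=w[:,2]
    rep('lug',near(.64,-.2,.04)&(z>.072)&(z<.09))
    rep('lugbase',near(.64,-.2,.045)&(z>.036)&(z<.045))
    rep('pad',near(.575,-.217,.035)&(z>.06)&(z<.09))
    rep('flange',near(.515,-.23,.04)&(z>.007)&(z<.03))
    b=near(.60,.075,.12)
    for lo,hi in((.006,.018),(.03,.05),(.05,.06),(.06,.07),(.07,.08),(.08,.09),(.09,.1),(.1,.11),(.11,.12),(.12,.14)): rep('st%.3f'%lo,b&(z>lo)&(z<hi))
if __name__=='__main__':
  for n in('top','scene'):
    p,d=load(n); main(n,d)
  p,d=load('top'); w=cloud('top',d)
  for u,v in((274,179),(265,203),(272,195),(381,206),(373,170),(258,210),(285,218),(268,170),(290,178)): print(u,v,w[v,u].round(4))
  p,d=load('scene'); w=cloud('scene',d)
  for u,v in((377,216),(376,220),(372,225)): print('s',u,v,w[v,u].round(4))
E
python3 meas.py
```

```text
== top
lug 57 [ 0.6445 -0.1987  0.0774] med [ 0.6458 -0.1996  0.0772] rect [ 643.7 -199.1] [27.4 26.6] 17.9
lugbase 55 [ 0.633  -0.1977  0.0405] med [ 0.628  -0.1949  0.0406] rect [ 637.7 -198.7] [54.4 43.4] 6.4
pad 72 [ 0.5754 -0.2189  0.0744] med [ 0.575  -0.2184  0.0756] rect [ 580.2 -217.2] [43.5 26.2] 19.0
flange 153 [ 0.5258 -0.2334  0.0119] med [ 0.525  -0.2321  0.0112] rect [ 522.4 -234. ] [61.3 59.2] 71.6
st0.006 642 [0.5855 0.1044 0.011 ] med [0.5835 0.117  0.0107] rect [597.5  74. ] [229.9 233.8] 31.3
st0.030 34 [0.6701 0.0251 0.033 ] med [0.6635 0.0242 0.0324] rect [677.2  26.5] [134.7  44.3] 37.3
st0.060 53 [0.5649 0.1472 0.0676] med [0.5623 0.1478 0.0684] rect [567.7 150. ] [37.  93.2] 70.8
st0.070 171 [0.5583 0.1498 0.0739] med [0.5573 0.1511 0.0735] rect [562.4 150.2] [ 39.8 102.4] 75.3
st0.080 9 [0.5236 0.1537 0.0834] med [0.5149 0.1497 0.0839] rect [535.6 157.4] [62.8 20.4] 2.5
st0.090 4 [0.5437 0.1418 0.0951] med [0.5428 0.141  0.0951] rect [544.  140.7] [ 6.4 71. ] 76.8
st0.100 16 [0.5853 0.1391 0.1064] med [0.5829 0.1381 0.1068] rect [587.  141.1] [24.  26.4] 46.
[... 987 characters left out ...]
149.4] [24.9 88.7] 82.7
st0.090 7 [0.5959 0.1392 0.0949] med [0.5961 0.1381 0.0934] rect [596.4 140.7] [18.6  5.1] 86.5
st0.100 27 [0.598  0.1377 0.1059] med [0.5989 0.137  0.1055] rect [595.3 137.9] [28.1 17.6] 72.9
st0.110 36 [0.5918 0.1405 0.1148] med [0.5929 0.1408 0.115 ] rect [590.6 141. ] [22.7 22.1] 88.3
274 179 [0.5851 0.142  0.1203]
265 203 [0.5066 0.1727 0.0883]
272 195 [0.5365 0.1511 0.0768]
381 206 [ 0.5167 -0.2349  0.0142]
373 170 [ 0.6338 -0.1964  0.0814]
258 210 [0.4902 0.2067 0.0075]
285 218 [ 0.4653  0.1093 -0.0039]
268 170 [0.6372 0.1769 0.0092]
290 178 [0.6095 0.0955 0.0116]
s 377 216 [0.5964 0.1458 0.1129]
s 376 220 [0.598  0.1439 0.0981]
s 372 225 [0.5936 0.1333 0.0736]
```

```bash
cat > stand.py <<'E'
from h import *
from scipy.optimize import least_squares
for n in('top','scene'):
    p,d=load(n); v,u=np.mgrid[0:400,0:640]
    # foot: rays cut at z=12mm
    a=world(n,np.c_[u.ravel(),v.ravel()],np.ones(256000)); c=world(n,[[320,200]],[0])[0]
    t=(0.012-c[2])/(a[:,2]-c[2]); P=(c+t[:,None]*(a-c)).reshape(400,640,3)
    near=np.hypot(P[...,0]-.555,P[...,1]-.15)<.14
    hsv=cv2.cvtColor(p,cv2.COLOR_RGB2HSV); m=near&(hsv[...,1]<90)
    k,lab,st,cen=cv2.connectedComponentsWithStats(m.astype(np.uint8)); i=1+np.argmax(st[1:,4])
    S=P[lab==i]; r=cv2.minAreaRect((S[:,:2]*1000).astype(np.float32)); print(n,'foot',st[i],np.round(r[0],1),np.round(r[1],1),round(r[2],2))
    w=cloud(n,d).reshape(-1,3); q=w[(np.hypot(w[:,0]-.59,w[:,1]-.141)<.02)&(w[:,2]>.098)]
    f=least_squares(lambda s:np.linalg.norm(q-s,axis=1)-.015,[.59,.141,.1],loss='soft_l1',f_scale=.002); print('ball',len(q),f.x.round(4),np.sqrt(np.mean(f.fun**2)))
E
python3 stand.py
```

```text
top foot [ 251  169   43   54 1383] [544.4 158.4] [105.  174.1] 70.54
ball 58 [0.5881 0.143  0.1012] 0.00253533270839315
scene foot [ 355  210   44   42 1110] [529.  160.1] [107.1 221.8] 71.31
ball 65 [0.5874 0.1397 0.1035] 0.001692521057043699
```

The stand's ball is at about (0.588, 0.1415, 0.102) with yaw −19.3°. The holder's lug is at about (0.644, −0.202) with yaw +17°. Moving over the lug now.

```bash
python3 -m inch '[3,3,0,0,0,0, 6,6,0,0,0,0, 10,9.5,0,0,0,1, 14,13.5,0,0,0,1, 18,17,0,0,0,1, 21,20,0,0,0,1, 25,24,0,0,0,1, 28,27,0,0,0,1, 32,31,0,0,0,1.8, 35,34,0,0,0,1.8, 39,37.5,0,0,0,1.8, 42,40.5,0,0,0,1.8, 45,43.5,0,0,0,1.8, 46.7,44.9,0,0,0,1.8, 46.7,44.9,-3,0,0,1.8, 46.7,44.9,-6,0,0,1.8, 46.7,44.9,-9,0,0,1.8, 46.7,44.9,-10,0,0,1.8, 46.7,44.9,-10,0,0,1.8, 46.7,44.9,-10,0,0,1.8]' -1
python3 - <<'E'
from h import *
for n in('top','scene'):
    p,d=snap(n); cv2.imwrite(f'pics/{n}1.png',p[:,:,::-1])
p,d=load('scene');q,_=load('top')
im=np.vstack([cv2.resize(p[140:260,190:390],(500,300),interpolation=3),cv2.resize(q[130:250,290:490],(500,300),interpolation=3)])
cv2.imwrite('pics/c1.png',im[:,:,::-1])
E
```

```text
time: 2.1
position: [0.6448, -0.2029, 0.1588]
tool_rot: [3.141, -0.001, 0.297]
force: [0.6, 0.3, 0.9]
grip_width: 0.999
grasp_force: 0.0
```

View pics/c1.png

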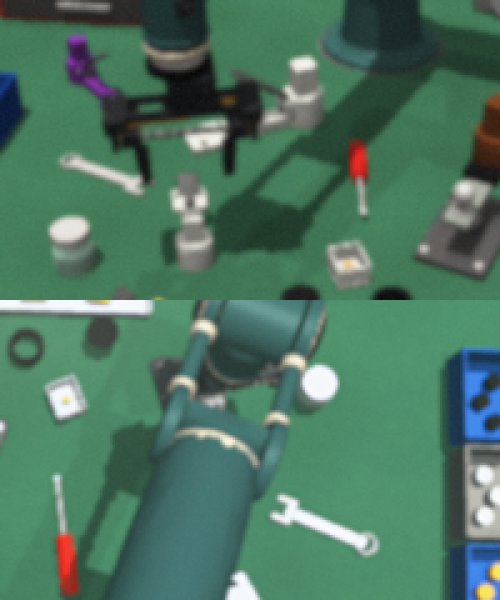

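The gripper is above and straddling the lug, in line with the neck. Descending and gripping.

```bash
python3 -m inch '[0,0,-2,0,0,0, 0,0,-4,0,0,0, 0,0,-6,0,0,0, 0,0,-7.5,0,0,0, 0,0,-8.5,0,0,0, 0,0,-9.2,0,0,0, 0,0,-9.6,0,0,0, 0,0,-9.6,0,0,0, 0,0,-9.6,0,0,0]' -1 && python3 -m inch '[0,0,0,0,0,0,0,0,0,0,0,0,0,0,0,0,0,0,0,0,0,0,0,0,0,0,0,0,0,0,0,0,0,0,0,0,0,0,0,0,0,0,0,0,0,0,0,0,0,0,0,0,0,0]' 1
```

```text
time: 3.1
position: [0.6448, -0.2025, 0.0624]
tool_rot: [3.141, -0.001, 0.297]
force: [-0.2, -0.9, 0.5]
grip_width: 0.998
grasp_force: 0.0
time: 4.0
position: [0.6445, -0.2025, 0.0617]
tool_rot: [3.141, -0.0, 0.297]
force: [0.7, -0.9, -0.7]
grip_width: 0.295
grasp_force: 30.0
```

```bash
python3 -m inch '[0,0,0.5,0,0,0, 0,0,1,0,0,0, 0,0,2,0,0,0, 0,0,3.5,0,0,0, 0,0,5,0,0,0, 0,0,7,0,0,0, 0,0,9,0,0,0, 0,0,11,0,0,0, 0,0,13,0,0,0, 0,0,14.5,0,0,0, 0,0,15.5,0,0,0, 0,0,16,0,0,0, 0,0,16,0,0,0, 0,0,16,0,0,0]' && python3 -m inch '[-0.3,2,0,0,0,-2, -0.6,4,0,0,0,-4, -0.9,6,0,0,0,-6, -1.2,8,0,0,0,-8, -1.5,10,0,0,0,-10, -1.8,12,0,0,0,-12, -2.1,14,0,0,0,-14, -2.4,16,0,0,0,-16, -2.7,18,0,0,0,-19, -3,20,0,0,0,-21, -3.3,22,0,0,0,-23, -3.6,24,0,0,0,-25, -3.9,26,0,0,0,-27, -4.2,28,0,0,0,-30, -4.6,30,0,0,0,-32, -5,32,0,0,0,-34, -5.3,33.5,0,0,0,-35.5, -5.6,34.4,0,0,0,-36.3, -5.6,34.4,0,0,0,-36.3, -5.6,34.4,0,0,0,-36.3]' && python3 -m inch '[0,0,0,0,0,0,0,0,0,0,0,0,0,0,0,0,0,0]'
cat > look.py <<'E'
from h import *
import sys
k=sys.argv[1]
for n in('top','scene'): snap(n)
p,d=load('scene');q,_=load('top')
im=np.hstack([cv2.resize(p[120:260,320:440],(400,467),interpolation=3),cv2.resize(q[130:250,220:320],(400,480),interpolation=3)[:467]])
cv2.imwrite(f'pics/{k}.png',im[:,:,::-1]); s=bot.get_state(); print(s['position'],s['tool_rot'],s['force'],s['moment'])
E
python3 look.py c2
```

```text
time: 5.4
position: [0.6437, -0.2021, 0.2207]
tool_rot: [-3.141, 0.001, 0.297]
force: [0.1, -0.8, -5.8]
grip_width: 0.295
grasp_force: 30.0
time: 7.4
position: [0.5881, 0.1413, 0.2211]
tool_rot: [3.14, 0.0, -0.335]
force: [-0.2, -0.1, -4.7]
grip_width: 0.294
grasp_force: 30.0
time: 7.7
position: [0.5885, 0.1411, 0.2217]
tool_rot: [3.142, -0.0, -0.337]
force: [0.6, 0.8, -6.1]
grip_width: 0.293
grasp_force: 30.0
[0.58843421 0.14132642 0.2217522 ] [-3.14154815e+00 -6.35512829e-05 -3.36869129e-01] [ 0.24456125 -0.01996499 -5.12252449] [-0.02022013 -0.13131445 -0.02735876]
```

View pics/c2.png

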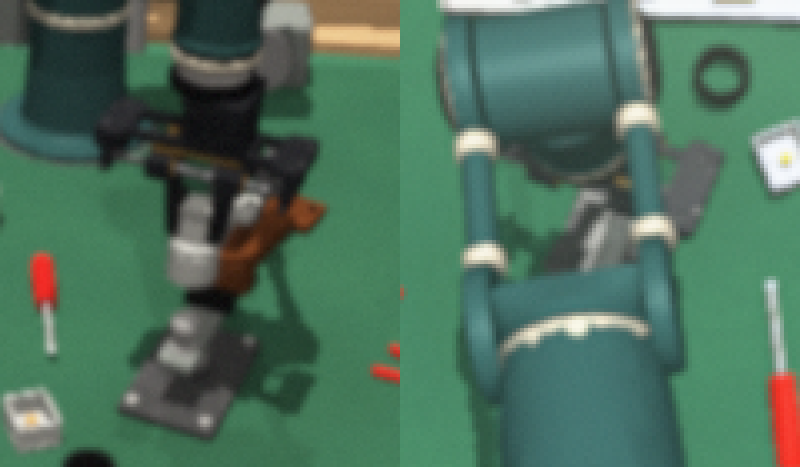

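The holder is gripped and level-looking, cup at about (378,200) in the scene view, with the ball below it at about (378,218). Fitting cup against ball in the same camera.

```bash
cat > cup.py <<'E'
from h import *
from scipy.optimize import least_squares
p,d=load('scene'); w=cloud('scene',d)
s=bot.get_state(); t=s['position']; zb=t[2]-.062; print(t,zb)
hsv=cv2.cvtColor(p,cv2.COLOR_RGB2HSV)
m=(hsv[...,1]<70)&(hsv[...,2]>90)&(np.hypot(w[...,0]-t[0],w[...,1]-t[1])<.035)
for lo,hi in((.004,.036),(.008,.03)):
    q=w[m&(w[...,2]>zb+lo)&(w[...,2]<zb+hi)]
    f=least_squares(lambda c:np.hypot(q[:,0]-c[0],q[:,1]-c[1])-.024,t[:2],loss='soft_l1',f_scale=.002)
    print('cup',len(q),f.x.round(4),np.sqrt(np.mean(f.fun**2)).round(4))
a=w[np.hypot(w[...,0]-t[0],w[...,1]-t[1])<.03]; h=np.histogram(a[:,2],bins=np.arange(.09,.27,.006)); print(dict(zip(h[1].round(3),h[0])))
q=w[(np.hypot(w[...,0]-.59,w[...,1]-.141)<.022)&(w[...,2]>.098)&(w[...,2]<.13)]
f=least_squares(lambda c:np.linalg.norm(q-c,axis=1)-.015,[.59,.141,.1],loss='soft_l1',f_scale=.002);print('ball',len(q),f.x.round(4))
# silhouettes: centre column of cup / ball rows
for v in range(190,226,2):
    r=np.where((hsv[v,355:400,1]<70)&(hsv[v,355:400,2]>90))[0]+355; print(v,(r.min(),r.max(),r.mean().round(1)) if len(r) else '',end=' ')
E
python3 cup.py
```

```text
[0.58843421 0.14132642 0.2217522 ] 0.1597522006737745
cup 129 [0.588  0.1405] 0.0015
cup 87 [0.588  0.1404] 0.0014
{np.float64(0.09): np.int64(3), np.float64(0.096): np.int64(9), np.float64(0.102): np.int64(15), np.float64(0.108): np.int64(21), np.float64(0.114): np.int64(21), np.float64(0.12): np.int64(0), np.float64(0.126): np.int64(0), np.float64(0.132): np.int64(0), np.float64(0.138): np.int64(0), np.float64(0.144): np.int64(0), np.float64(0.15): np.int64(0), np.float64(0.156): np.int64(6), np.float64(0.162): np.int64(24), np.float64(0.168): np.int64(24), np.float64(0.174): np.int64(25), np.float64(0.18): np.int64(30), np.float64(0.186): np.int64(18), np.float64(0.192): np.int64(34), np.float64(0.198): np.int64(40), np.float64(0.204): np.int64(27), np.float64(0.21): np.int64(36), np.float64(0.216): np.int64(33), np.float64(0.222): np.int64(32), np.float64(0.228): np.int64(33), np.float64(0.234): np.int64(57), np.float64(0.24): np.int64(27), np.float64(0.246): np.int64(24), np.float64(0.252): np.int64(13), np.float64(0.258): np.int64(5), np.float64(0.264): np.int64(2)}
ball 64 [0.
[... 193 characters left out ...]
64(370), np.int64(385), np.float64(377.5)) 198 (np.int64(370), np.int64(384), np.float64(377.0)) 200 (np.int64(370), np.int64(384), np.float64(377.0)) 202 (np.int64(370), np.int64(383), np.float64(376.5)) 204 (np.int64(371), np.int64(382), np.float64(376.5)) 206 (np.int64(375), np.int64(375), np.float64(375.0)) 208  210  212 (np.int64(374), np.int64(376), np.float64(375.0)) 214 (np.int64(371), np.int64(379), np.float64(375.0)) 216 (np.int64(370), np.int64(379), np.float64(374.5)) 218 (np.int64(371), np.int64(379), np.float64(375.0)) 220 (np.int64(373), np.int64(378), np.float64(375.5)) 222 (np.int64(369), np.int64(377), np.float64(372.0)) 224 (np.int64(368), np.int64(379), np.float64(373.5))
```

```bash
python3 -m inch '[-0.1,0,-1,0,0,0, -0.1,0,-2,0,0,0, -0.1,0,-3,0,0,0, -0.1,0,-3.7,0,0,0, -0.1,0,-4,0,0,0, -0.1,0,-4,0,0,0, -0.1,0,-4.2,0,0,0, -0.1,0,-4.4,0,0,0]' && python3 -m inch '[0,0,-0.15,0,0,0, 0,0,-0.3,0,0,0, 0,0,-0.45,0,0,0]' && python3 -m inch '[0,0,-0.15,0,0,0, 0,0,-0.3,0,0,0, 0,0,-0.45,0,0,0, 0,0,-0.45,0,0,0]'
```

```text
time: 8.6
position: [0.5878, 0.1418, 0.1783]
tool_rot: [-3.141, -0.001, -0.336]
force: [-0.0, 0.1, -4.9]
grip_width: 0.291
grasp_force: 30.0
time: 8.9
position: [0.5874, 0.1417, 0.1732]
tool_rot: [-3.141, -0.0, -0.336]
force: [-0.4, 0.1, -3.9]
grip_width: 0.293
grasp_force: 30.0
time: 9.3
position: [0.5871, 0.1416, 0.1684]
tool_rot: [3.141, 0.0, -0.336]
force: [0.3, -0.4, -5.6]
grip_width: 0.293
grasp_force: 30.0
```

```bash
python3 -m inch '[0,0,-0.15,0,0,0, 0,0,-0.3,0,0,0, 0,0,-0.4,0,0,0, 0,0,-0.4,0,0,0]' && python3 -m inch '[0,0,-0.1,0,0,0, 0,0,-0.2,0,0,0, 0,0,-0.3,0,0,0, 0,0,-0.3,0,0,0]' && python3 -m inch '[0,0,-0.1,0,0,0, 0,0,-0.2,0,0,0, 0,0,-0.3,0,0,0, 0,0,-0.3,0,0,0]'
```

```text
time: 9.7
position: [0.5871, 0.1417, 0.1644]
tool_rot: [3.141, 0.0, -0.336]
force: [-0.7, -0.6, -6.0]
grip_width: 0.292
grasp_force: 30.0
time: 10.1
position: [0.5871, 0.1417, 0.1615]
tool_rot: [3.141, 0.0, -0.336]
force: [0.3, 0.9, -5.1]
grip_width: 0.294
grasp_force: 30.0
time: 10.5
position: [0.5875, 0.1417, 0.1595]
tool_rot: [-3.141, -0.0, -0.336]
force: [-1.6, -0.4, 0.4]
grip_width: 0.291
grasp_force: 30.0
```

```bash
python3 -m inch '[0,0,-0.1,0,0,0, 0,0,-0.2,0,0,0, 0,0,-0.2,0,0,0]' && python3 -m inch '[0,0,-0.1,0,0,0, 0,0,-0.2,0,0,0, 0,0,-0.2,0,0,0]' && python3 -m inch '[0,0,-0.1,0,0,0, 0,0,-0.2,0,0,0, 0,0,-0.2,0,0,0]'
```

```text
time: 10.8
position: [0.5876, 0.1417, 0.1586]
tool_rot: [-3.141, -0.001, -0.336]
force: [-5.1, -1.4, 5.9]
grip_width: 0.291
grasp_force: 30.0
time: 11.1
position: [0.5877, 0.1417, 0.1567]
tool_rot: [-3.141, -0.001, -0.336]
force: [-4.4, -1.0, 7.4]
grip_width: 0.291
grasp_force: 30.0
time: 11.4
position: [0.5876, 0.1417, 0.1547]
tool_rot: [-3.141, -0.001, -0.336]
force: [-4.3, -0.4, 7.4]
grip_width: 0.292
grasp_force: 30.0
```

```bash
python3 -m inch '[-0.1,0,-0.1,0,0,0, -0.1,0,-0.2,0,0,0, -0.1,0,-0.3,0,0,0, -0.1,0,-0.3,0,0,0]' && python3 -m inch '[0,0,-0.1,0,0,0, 0,0,-0.2,0,0,0, 0,0,-0.3,0,0,0, 0,0,-0.3,0,0,0]' && python3 -m inch '[0,0,-0.1,0,0,0, 0,0,-0.2,0,0,0,0,0,-0.2,0,0,0]'
```

```text
time: 11.8
position: [0.5875, 0.1417, 0.1521]
tool_rot: [-3.14, -0.003, -0.336]
force: [-3.7, -1.2, 7.3]
grip_width: 0.29
grasp_force: 30.0
time: 12.2
position: [0.5875, 0.1417, 0.1491]
tool_rot: [-3.14, -0.003, -0.336]
force: [-2.2, -1.1, 6.8]
grip_width: 0.294
grasp_force: 30.0
time: 12.5
position: [0.5875, 0.1417, 0.1471]
tool_rot: [-3.141, -0.003, -0.336]
force: [-3.6, -1.4, 7.0]
grip_width: 0.294
grasp_force: 30.0
```

```bash
python3 -m inch '[0,0,-0.1,0,0,0,0,0,-0.1,0,0,0]' && python3 -m inch '[0,0,-0.1,0,0,0,0,0,-0.1,0,0,0]'
```

```text
time: 12.7
position: [0.5875, 0.1417, 0.1462]
tool_rot: [-3.14, -0.003, -0.336]
force: [-3.5, -1.2, 8.4]
grip_width: 0.293
grasp_force: 30.0
time: 12.9
position: [0.5877, 0.1416, 0.1457]
tool_rot: [-3.14, -0.003, -0.336]
force: [-3.7, -1.7, 9.3]
grip_width: 0.293
grasp_force: 30.0
```

```bash
python3 -m inch '[0,0,-0.1,0,0,0,0,0,-0.1,0,0,0]' && python3 -m inch '[0,0,-0.1,0,0,0,0,0,-0.1,0,0,0]'
```

```text
time: 13.1
position: [0.5878, 0.1416, 0.1455]
tool_rot: [-3.14, -0.003, -0.336]
force: [-5.0, -2.2, 12.9]
grip_width: 0.29
grasp_force: 30.0
time: 13.3
position: [0.5879, 0.1417, 0.1454]
tool_rot: [-3.14, -0.004, -0.336]
force: [-7.8, -2.1, 16.8]
grip_width: 0.293
grasp_force: 30.0
```

```bash
python3 -m inch '[0,0,-0.1,0,0,0,0,0,-0.1,0,0,0,0,0,-0.1,0,0,0]' && python3 -m inch '[0,0,0.3,0,0,0,0,0,0.4,0,0,0,0,0,0.4,0,0,0]' && python3 -m inch '[0,0,0,0,0,0,0,0,0,0,0,0,0,0,0,0,0,0,0,0,0,0,0,0,0,0,0,0,0,0,0,0,0,0,0,0,0,0,0,0,0,0]' -1
```

```text
time: 13.6
position: [0.588, 0.1417, 0.1453]
tool_rot: [-3.14, -0.004, -0.336]
force: [-9.6, -2.5, 21.9]
grip_width: 0.294
grasp_force: 30.0
time: 13.9
position: [0.5878, 0.1417, 0.1455]
tool_rot: [-3.14, -0.003, -0.336]
force: [-0.8, -1.4, 8.2]
grip_width: 0.291
grasp_force: 30.0
time: 14.6
position: [0.5861, 0.1417, 0.1434]
tool_rot: [3.141, 0.0, -0.336]
force: [0.8, 0.1, 0.9]
grip_width: 0.902
grasp_force: 0.0
```

```bash
python3 -m inch '[0,0,1,0,0,0,0,0,2.5,0,0,0,0,0,4.5,0,0,0,0,0,7,0,0,0,0,0,9.5,0,0,0,0,0,12,0,0,0,0,0,14,0,0,0, 0,-4,15,0,0,0, 0,-8,15,0,0,0, 0,-12,15,0,0,0, 0,-16,15,0,0,0, 0,-20,15,0,0,0, 0,-22,15,0,0,0,0,-22,15,0,0,0]' 1
python3 look.py c3
python3 - <<'E'
from h import *
b=np.array([.5875,.1415]);a=np.deg2rad(-19.3);ex=np.array([np.cos(a),np.sin(a)]);ey=np.array([-ex[1],ex[0]])
for n in('top','scene'):
    p,d=load(n);w=cloud(n,d).reshape(-1,3);x=(w[:,:2]-b)@ex;y=(w[:,:2]-b)@ey
    for nm,x0,x1,y0,z0 in(('lug',-.012,.012,.011,.14),('pad',-.095,-.05,.012,.125),('flange',-.148,-.111,.02,.06),('neck',-.105,-.093,.01,.06)):
        m=(x>x0)&(x<x1)&(abs(y)<y0)&(w[:,2]>z0); q=w[m]
        print(n,nm,m.sum(),np.r_[np.median(q,0),np.percentile(q[:,2],[10,90]),np.median(x[m]),np.median(y[m])].round(4) if m.any() else '')
E
```

```text
time: 16.0
position: [0.5865, -0.0811, 0.2956]
tool_rot: [3.141, -0.003, -0.34]
force: [-1.1, 0.2, -0.4]
grip_width: 0.004
grasp_force: 0.0
[ 0.58651499 -0.07840065  0.29503671] [-3.14073475e+00 -1.43051244e-03 -3.37592231e-01] [-0.28825698  0.59859979 -0.79624718] [ 0.08100123  0.02216346 -0.00894798]
top lug 52 [ 0.586   0.1411  0.1623  0.1582  0.1664 -0.0012 -0.0011]
top pad 75 [ 5.180e-01  1.642e-01  1.589e-01  1.495e-01  1.671e-01 -7.340e-02
  4.000e-04]
top flange 124 [ 0.4645  0.1843  0.0958  0.0904  0.0992 -0.1299  0.    ]
top neck 23 [ 0.495   0.1737  0.1011  0.0973  0.1064 -0.0994 -0.0012]
scene lug 37 [ 0.589   0.1411  0.1618  0.1583  0.1633  0.0008 -0.    ]
scene pad 78 [ 5.237e-01  1.645e-01  1.577e-01  1.473e-01  1.652e-01 -6.660e-02
  1.000e-04]
scene flange 48 [ 0.4667  0.1896  0.094   0.0928  0.0955 -0.13    0.0062]
scene neck 9 [ 0.4959  0.1748  0.0992  0.0985  0.1023 -0.098   0.0011]
```

View pics/c3.png

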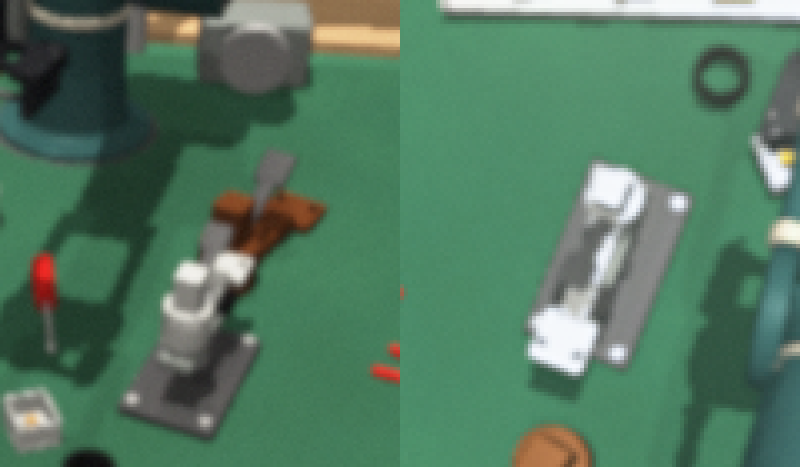

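The holder sits level and home: the lug top is at 0.162, the neck is along the stand, and the lever is still up at scene (385,192). Next is the lever pad.

```bash
python3 -m inch '[-1,3,0,0,0,0,-2,6,0,0,0,0,-3,9,0,0,0,0,-4,12,0,0,0,0,-5,15,0,0,0,0,-6,18,0,0,0,0,-6.3,21,0,0,0,0,-6.3,23,0,0,0,0,-6.3,24.2,0,0,0,0,-6.3,24.2,-2,0,0,0,-6.3,24.2,-4,0,0,0,-6.3,24.2,-6,0,0,0,-6.3,24.2,-8,0,0,0,-6.3,24.2,-9.5,0,0,0,-6.3,24.2,-9.5,0,0,0,-6.3,24.2,-9.5,0,0,0]' && python3 -m inch '[0,0,-0.3,0,0,0,0,0,-0.6,0,0,0,0,0,-0.9,0,0,0,0,0,-1.2,0,0,0,0,0,-1.4,0,0,0]'
```

```text
time: 17.7
position: [0.5234, 0.1639, 0.199]
tool_rot: [-3.142, 0.0, -0.336]
force: [-0.0, -0.5, 0.5]
grip_width: 0.003
grasp_force: 0.0
time: 18.2
position: [0.5232, 0.1636, 0.1844]
tool_rot: [3.142, 0.0, -0.336]
force: [-0.7, 0.3, -0.9]
grip_width: 0.005
grasp_force: 0.0
```

```bash
python3 -m inch '[0,0,-0.3,0,0,0,-0.2,0.1,-0.6,0,0,0,-0.4,0.1,-0.9,0,0,0,-0.5,0.2,-1.1,0,0,0]' && python3 -m inch '[-0.2,0.1,-0.2,0,0,0,-0.3,0.1,-0.4,0,0,0,-0.4,0.1,-0.6,0,0,0,-0.5,0.2,-0.8,0,0,0]' && python3 -m inch '[-0.1,0.05,-0.2,0,0,0,-0.2,0.1,-0.4,0,0,0,-0.3,0.1,-0.6,0,0,0,-0.4,0.15,-0.8,0,0,0]'
```

```text
time: 18.6
position: [0.519, 0.1659, 0.1752]
tool_rot: [-3.141, -0.002, -0.336]
force: [-2.4, -0.5, 7.6]
grip_width: 0.002
grasp_force: 3.1
time: 19.0
position: [0.5141, 0.1678, 0.1671]
tool_rot: [-3.141, -0.002, -0.336]
force: [-1.1, -1.2, 6.6]
grip_width: 0.002
grasp_force: 2.9
time: 19.4
position: [0.5104, 0.1691, 0.159]
tool_rot: [-3.141, -0.003, -0.336]
force: [-0.1, -1.5, 5.9]
grip_width: 0.002
grasp_force: 2.7
```

```bash
python3 -m inch '[-0.1,0,-0.2,0,0,0,-0.2,0.05,-0.4,0,0,0,-0.3,0.1,-0.6,0,0,0,-0.4,0.1,-0.8,0,0,0]' && python3 -m inch '[0,0,-0.2,0,0,0,-0.1,0,-0.4,0,0,0,-0.1,0,-0.6,0,0,0,-0.2,0.05,-0.8,0,0,0]' && python3 -m inch '[0,0,-0.1,0,0,0,0,0,-0.2,0,0,0]' && python3 -m inch '[0,0,-0.1,0,0,0,0,0,-0.1,0,0,0]'
```

```text
time: 19.8
position: [0.5069, 0.1701, 0.1508]
tool_rot: [-3.14, -0.004, -0.336]
force: [4.8, -3.0, 5.0]
grip_width: 0.003
grasp_force: 2.5
time: 20.2
position: [0.5037, 0.171, 0.1418]
tool_rot: [-3.141, -0.001, -0.336]
force: [3.9, -0.6, 4.8]
grip_width: 0.005
grasp_force: 2.5
time: 20.4
position: [0.5037, 0.1711, 0.1411]
tool_rot: [-3.141, -0.0, -0.336]
force: [-0.6, -1.5, 16.6]
grip_width: 0.007
grasp_force: 8.5
time: 20.6
position: [0.5037, 0.1712, 0.1409]
tool_rot: [-3.141, -0.0, -0.336]
force: [-1.5, -2.0, 18.2]
grip_width: 0.0
grasp_force: 8.7
```

```bash
python3 -m inch '[0,0,-0.05,0,0,0,0,0,-0.05,0,0,0]' && python3 -m inch '[0,0,0.5,0,0,0,0,0,1,0,0,0,0,0,2,0,0,0,0,0,4,0,0,0,0,0,7,0,0,0,0,0,10,0,0,0,0,0,13,0,0,0,0,0,15,0,0,0,1,-4,15,0,0,0,2,-8,15,0,0,0,3,-12,15,0,0,0,4,-16,15,0,0,0,5,-20,15,0,0,0,6,-24,15,0,0,0,7,-26,15,0,0,0,7,-26,15,0,0,0,7,-26,15,0,0,0]'
python3 look.py c4
python3 - <<'E'
from h import *
b=np.array([.5875,.1415]);a=np.deg2rad(-19.3);ex=np.array([np.cos(a),np.sin(a)]);ey=np.array([-ex[1],ex[0]])
for n in('top','scene'):
    p,d=load(n);w=cloud(n,d).reshape(-1,3);x=(w[:,:2]-b)@ex;y=(w[:,:2]-b)@ey
    for nm,x0,x1,y0,z0 in(('lug',-.012,.012,.011,.14),('padf',-.088,-.076,.011,.09),('padb',-.104,-.094,.011,.09),('flange',-.148,-.111,.02,.06)):
        m=(x>x0)&(x<x1)&(abs(y)<y0)&(w[:,2]>z0); q=w[m]
        print(n,nm,m.sum(),np.r_[np.median(q,0),np.percentile(q[:,2],[10,90])].round(4) if m.any() else '')
E
```

```text
time: 20.8
position: [0.5037, 0.1712, 0.1409]
tool_rot: [-3.141, -0.001, -0.336]
force: [-1.9, -1.7, 20.2]
grip_width: 0.007
grasp_force: 9.9
time: 22.5
position: [0.5726, -0.089, 0.2874]
tool_rot: [-3.141, 0.003, -0.338]
force: [-0.3, 0.0, -0.3]
grip_width: 0.001
grasp_force: 0.0
[ 0.57263939 -0.08809134  0.28777806] [-3.14119319e+00  1.61732250e-03 -3.35479696e-01] [ 0.3323246   0.35669502 -0.53738334] [ 0.09306851  0.02647199 -0.00101049]
top lug 50 [0.5876 0.1413 0.1627 0.1585 0.1657]
top padf 25 [0.5095 0.1687 0.1203 0.1154 0.1247]
top padb 21 [0.4928 0.1752 0.1208 0.118  0.1255]
top flange 128 [0.4651 0.1841 0.0943 0.0901 0.0981]
scene lug 39 [0.5889 0.1414 0.1613 0.15   0.1633]
scene padf 22 [0.5116 0.171  0.1209 0.0997 0.1226]
scene padb 8 [0.4951 0.1753 0.1217 0.0985 0.1235]
scene flange 25 [0.4679 0.1961 0.0944 0.0918 0.0955]
```

View pics/c4.png

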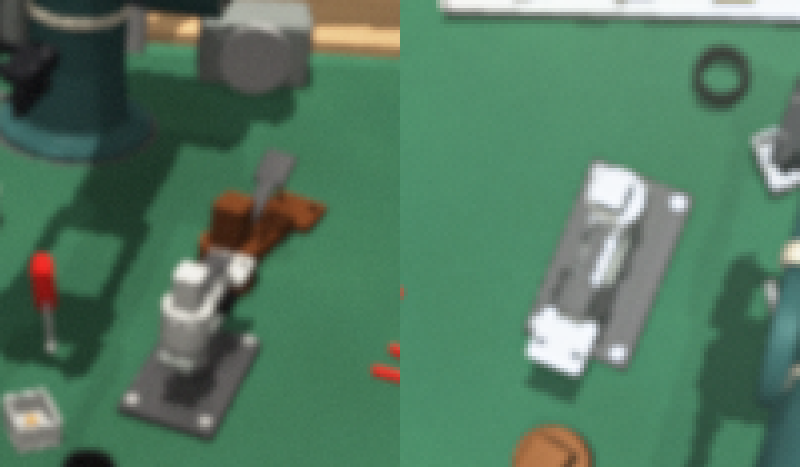

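The holder is still level, with lug top at 0.162 and flange at 0.094. The lever is flat (pad front and back both about 0.121, near scene (385,200)), and the arm is clear.

```bash
python3 -c "
from workcell import bot
print(bot.sign_off())"
```

```text
the job is handed in; nothing more can be done
None
```

The holder is fitted fully home and level on the stand, and its latch lever is pressed fully down. The job was handed in at about 22.6 s; the highest push I read was about 27 N (wrist reading 22 N plus the holder's weight), and the other things on the bench were left alone.

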